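Sort the candle dishes on the bedroom dresser: steady or rocking

TASK

Before candles go on the home altar, sort the three brass candle dishes on the dresser. Heat may have warped the base of some, which cannot be seen but can be felt: such a dish rocks when it is pressed at the rim beyond a rivet. Stand each steady dish wholly on the low walnut step and each rocking dish flat in the white mending tray, side by side; set them down gently, keep them upright, and leave the other things on the dresser where they stand.

Things in the scene. Friction and masses are not known exactly. Their poses are not given: they have to be found in the camera images.
- dish_a: one of three like brass candle dishes, about 0.4 kg: round plate 110 mm across, upturned rim 3 mm thick, its top 15 mm high; plate floor 8 mm high; in the middle an empty candle cup, 42 mm across at its foot, 46 mm at the mouth, mouth 50 mm high; on the plate floor two dark rivet heads, 37 mm from the centre along its y and -y. Origin: centre of the underside, z up. More in dish_b
- dish_b: like dish_a. One, more, all or none of the three rock, other ones every time; at rest all look alike, level and as high. A steady dish gives under 1 mm at the rim (over 10 N tips it). A warped one rocks in the line of its rivets: 1.5 to 2.5 N down on the rim beyond either rivet tips it 6 degrees, the rim sinking 4 mm, then firm; let go, it swings back. A quarter turn from the rivets it feels firm
- dish_c: like dish_a and dish_b. Feet under the edge, hidden from view: two pairs a quarter turn from the rivets, and one under each rivet (dish_c_foot and its like), which bears on the ground in a steady dish and hangs 4 mm clear in a warped one
- altar_step: dark walnut board lying on the dresser, 150 mm (its x) by 370 mm (its y), 14 mm thick, fixed; room for the three dishes in a row along y. Origin: centre of its underside; its top is 14 mm above it
- mending_tray: white open tray, 256 by 256 mm outside, walls 6 mm thick and 30 mm high, flat floor 6 mm above the dresser, fixed; room for the three dishes at three of its four quarters (centres 59 mm from the middle along its x and y). Origin: centre of its underside
- votive_cup: empty red glass votive cup, 62 mm across, 66 mm tall; leave alone. Origin: centre of its underside
Things that resemble listed ones, but are neither listed nor needed, are in the scene too. Leave any green or turquoise look-alike of the dish_b alone. What is shaped like the dish_a but turquoise is not meant.

How it is judged (in metres and radians):
At the end, for the whole second after the job is handed in: Every steady dish stands on the walnut step, its centre within 25 mm of the step's middle across it and 135 mm along it; every rocking dish stands flat on the tray's floor, its centre within 80 mm of the tray's middle each way; all upright within 3 degrees, let go and at rest (((x of dish_a in the frame of altar_step between -0.025 and 0.025 m and y of dish_a in the frame of altar_step between -0.135 and 0.135 m and z of dish_a in the frame of altar_step between 0.011 and 0.017 m and contact force between dish_a_foot and anything else above 0.3 N) or (x of dish_a in the frame of mending_tray between -0.08 and 0.08 m and y of dish_a in the frame of mending_tray between -0.08 and 0.08 m and z of dish_a in the frame of mending_tray between 0.003 and 0.009 m and contact force between dish_a_foot and anything else below 0.1 N)) and angle between each of dish_a, dish_b, dish_c's own z axis and vertical below 0.05 rad and linear speed of each of dish_a, dish_b, dish_c below 0.02 m/s and angular speed of each of dish_a, dish_b, dish_c below 0.3 rad/s and ((x of dish_b in the frame of altar_step between -0.025 and 0.025 m and y of dish_b in the frame of altar_step between -0.135 and 0.135 m and z of dish_b in the frame of altar_step between 0.011 and 0.017 m and contact force between dish_b_foot and anything else above 0.3 N) or (x of dish_b in the frame of mending_tray between -0.08 and 0.08 m and y of dish_b in the frame of mending_tray between -0.08 and 0.08 m and z of dish_b in the frame of mending_tray between 0.003 and 0.009 m and contact force between dish_b_foot and anything else below 0.1 N)) and ((x of dish_c in the frame of altar_step between -0.025 and 0.025 m and y of dish_c in the frame of altar_step between -0.135 and 0.135 m and z of dish_c in the frame of altar_step between 0.011 and 0.017 m and contact force between dish_c_foot and anything else above 0.3 N) or (x of dish_c in the frame of mending_tray between -0.08 and 0.08 m and y of dish_c in the frame of mending_tray between -0.08 and 0.08 m and z of dish_c in the frame of mending_tray between 0.003 and 0.009 m and contact force between dish_c_foot and anything else below 0.1 N))); the robot touches nothing.
It fails at once if another thing on the dresser (angel, votive cup, pill dispenser, crucifix, prayer book) is shifted by more than 30 mm or tipped over (distance of any of angel, votive_cup, pill_dispenser, crucifix, prayer_book from where it was at the start of the episode above 0.03 m or angle between any of angel, votive_cup, pill_dispenser, crucifix, prayer_book's own z axis and vertical above 0.35 rad).
It fails at once if a candle dish is tipped over (more than 35 degrees) (angle between any of dish_a, dish_b, dish_c's own z axis and vertical above 0.61 rad).
It fails at once if a candle dish is dropped or thrown (moves faster than 0.5 m/s with no finger touching it) ((linear speed of dish_a above 0.5 m/s and contact force between dish_a and the fingers below 0.05 N) or (linear speed of dish_b above 0.5 m/s and contact force between dish_b and the fingers below 0.05 N) or (linear speed of dish_c above 0.5 m/s and contact force between dish_c and the fingers below 0.05 N)).
It also fails if it takes over 67 s, if anything falls off the work surface, if the arm or the gripper's body presses on something with over 40 N, if the wrist force passes 120 N, or if a joint passes its speed limit or range.

ROBOT

A 7-joint arm with a two-finger parallel gripper is mounted at the origin on the work surface. World frame = base frame: x ahead of the robot, y to its left, z up, the work surface at z = 0. Lengths are in m, angles in degrees, forces in N, time in s.
With the tool pointing down it reaches from about 0.425 to 0.875 m from the base axis. Payload 4.7 kg.
Tool frame: the origin (TCP) lies where the fingers leave the gripper's body, on its centre line; the fingertips stand 70 mm ahead of it and the grasp point (between the pads) lies 51 mm ahead of it (env.tip_reach is the distance from the TCP to the fingertips, in m); z points along the fingers, x is the direction in which the jaws open and shut, and the axes are right-handed (so a half turn about z gives the same grasp; the last joint's range is limited). The gripper opens to 87 mm and grips with 3 to 60 N. Pads are 19 mm wide; open, the fingers measure 117 mm over their backs; the gripper's body (75 mm by 190 mm) begins 51 mm behind the grasp point.
Start: joints at [70.594, 18.392, -4.016, 83.108, 1.295, 78.541, -3.26], TCP at [0.225, -0.61, 0.292] pointing down, gripper open.
Joint ranges: [-163.93, 163.93], [-17.29, 119.83], [-79.2, 71.16], [3.27, 140.29], [-89.18, 269.18], [5.43, 117.66], [-154.24, 154.24]. Speed limits (degrees/s): [147.25, 147.25, 180, 180, 180, 180, 180].

INTERFACE

Orientations are given as [roll, pitch, yaw] about the fixed x, y, z axes, in that order (R = Rz(yaw) Ry(pitch) Rx(roll)).
In Python, from cell import env, optics, order gives the robot as it stands.
- The arm moves only by the shell command python3 -m creep 'ROWS' [FORCE]. ROWS is JSON, a list of rows, each a list of 7 numbers: the shift along the tool's x, y, z in cm, then the turn, a rotation vector about the tool's x, y, z in rad, then the opening, from 0 (shut) to 1 (fully open). A call has 1 to 20 rows; each row shifts and turns the pose as measured when the row begins, along the tool's axes as they then stand; what a row does not reach is not made up. A row lasts 1/10 s, in which the tool goes at most 50 mm and 8.59 degrees, less where a joint would pass 70% of its speed; a pose out of reach is approached as far as the arm can. A call with a gripper value outside its range is refused whole. The fingers move at their own pace and stop on an object; FORCE is the grip in N (left out, the last holds). Time passes only in rows, so rows that do not move let the fingers close. It gives the time, the measured TCP pose, the force and the opening at its end, in the units of the state.
- env.get_obs(): the state, without advancing time (a new reading comes with each control period).
- optics.read_camera(name): name is "scene" or "side" or "wrist"; returns a dict with "frame" (480x640x3 uint8, blue, green, red), "z_map" (480x640 float32, m along the optical axis (not along the pixel's ray), 0 where there is no reading), "fx", "fy", "cx", "cy" (pixels), "R" (3x3) and "t" (3): a world point X has camera coordinates R X + t; the wrist camera has in their place "hand_eye" (4x4, takes a point from camera to tool coordinates, whose origin is the TCP and whose axes are the tool frame's). Camera axes: x right, y down, z forward; pixel columns grow to the right and rows downward; lengths in m; the calibration is good to about 2 mm. A picture is of the moment at which its call begins: read the wrist's pose just before it.
- order.sign_off(): hands the job in, once; it reports no verdict.
The state is a dict: "time_s": time; "qpos": joint angles; "joint_velocities": joint speeds; "effort": joint torques, N m; "tool_pos": TCP position; "tool_rot": TCP orientation; "force": force on the tool from outside, world axes, zero at the start; "wrist_torque": the same for the moment, N m; "grip_width": finger opening in m.
Only numpy, scipy, OpenCV 4.12 (cv2) and the standard library are available. Lean on these libraries where they do the work, as an engineer would, in place of code of your own. Each camera call takes 0.05 s, during which the arm holds its last target. There are 200 camera calls.

## Working session

There is one attempt and no reset: what is moved stays moved. The work goes in short steps, Python scripts to look and compute and a shell command to move; the robot and the scene stay as the last step left them, time stands still between calls to the robot, and variables do not carry over. Pictures are saved under pics/ and viewed, on a budget of 10 in all, crops included, one or two more only if the job needs it, and the job is handed in when it is done.

```bash
ls; mkdir -p pics; python3 - <<'E'
from cell import env, optics
import cv2, numpy as np
print(env.get_obs(), env.tip_reach)
for n in ("scene","side"):
    c=optics.read_camera(n); cv2.imwrite(f"pics/{n}0.png",c["frame"]); np.savez(f"{n}0.npz",**c)
    print(n,c["fx"],c["cx"],c["cy"],c["R"],c["t"])
E
```

```text
pics
{'time_s': 0.0, 'qpos': array([70.59300628, 18.43967201, -4.01393701, 83.17638523,  1.29449257,
       78.54143258, -3.26064752]), 'joint_velocities': array([-0.08385007, -0.06605928,  0.1182066 , -0.09832021, -0.03978472,
        0.03053572, -0.02853957]), 'effort': array([-3.32122490e-04, -4.91289639e+01, -4.03972529e-01, -3.12523091e+01,
       -6.38511172e-02,  4.38740419e-02,  2.04685966e-04]), 'tool_pos': array([ 0.22439679, -0.60957485,  0.29114124]), 'tool_rot': array([ 1.79994122e+02,  1.12278076e-01, -6.97854914e+01]), 'force': array([0.43965277, 0.53710607, 0.44240714]), 'wrist_torque': array([-0.05642605, -0.00284954,  0.0295583 ]), 'grip_width': 0.08714624738496536} 0.0697
scene 567.6431829160234 319.6305981538142 247.17896824306303 [[ 0.33679449  0.94156637 -0.00471604]
 [ 0.79391913 -0.28666735 -0.53620354]
 [-0.50622315  0.17684624 -0.84407554]] [-0.1169326  -0.34090798  1.48276184]
side 567.5889217759889 315.1222281617471 240.02293192128434 [[-0.9908856  -0.13404484 -0.01333093]
 [-0.07563809  0.63554485 -0.76834994]
 [ 0.11146575 -0.76033856 -0.63989113]] [0.45493047 0.08566242 1.38169909]
```

View pics/scene0.png

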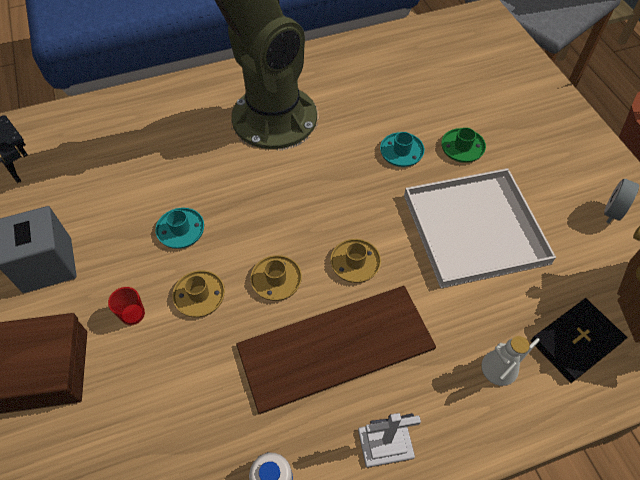

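View pics/side0.png

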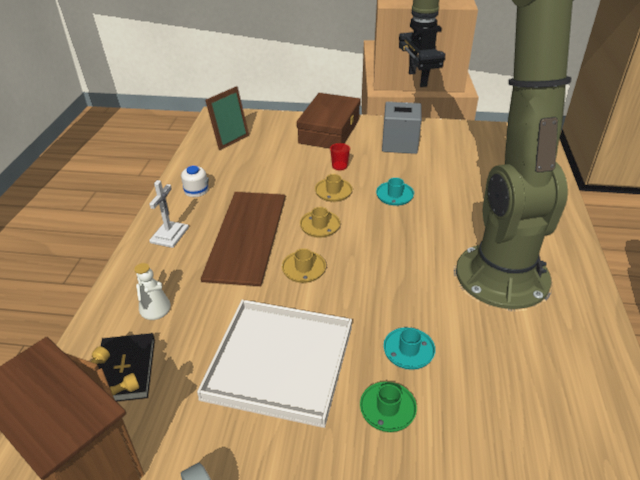

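The scene picture shows three brass dishes at about (197,292), (275,277) and (355,260). The look-alikes are turquoise at (180,228) and (402,148) and green at (463,144), and they stay out by colour. The step is at (335,348) and the tray at (478,228). Next I measure positions.

```bash
cat > h.py <<'E'
import numpy as np, cv2
def cloud(c):
    v,u=np.mgrid[:480,:640]; z=c["z_map"]
    P=np.stack([(u-c["cx"])/c["fx"]*z,(v-c["cy"])/c["fy"]*z,z],-1)
    return (P-c["t"])@c["R"]
def proj(c,X):
    q=c["R"]@np.asarray(X)+c["t"]; return np.array([c["fx"]*q[0]/q[2]+c["cx"],c["fy"]*q[1]/q[2]+c["cy"]])
def fitcircle(p):
    A=np.c_[2*p,np.ones(len(p))]; s=np.linalg.lstsq(A,(p**2).sum(1),rcond=None)[0]
    return s[:2],np.sqrt(s[2]+s[:2]@s[:2])
E
python3 - <<'E'
from h import *
for n,seeds in (("scene",[(197,292),(275,277),(355,260)]),("side",[(334,186),(320,221),(304,263)])):
    c=dict(np.load(n+"0.npz")); W=cloud(c); f=c["frame"]; hsv=cv2.cvtColor(f,cv2.COLOR_BGR2HSV)
    for s in seeds:
        sub=np.zeros((480,640),bool); sub[s[1]-32:s[1]+32,s[0]-35:s[0]+35]=1
        m=sub&(W[...,2]>.0405)&(W[...,2]<.06); p=W[m]
        ctop,rt=fitcircle(p[:,:2])
        d=np.hypot(*(W[...,:2]-ctop).transpose(2,0,1))
        rim=sub&(d>.046)&(d<.062)&(W[...,2]>.0115)&(W[...,2]<.018)
        cr,rr=fitcircle(W[rim][:,:2])
        d=np.hypot(*(W[...,:2]-cr).transpose(2,0,1))
        riv=sub&(d>.03)&(d<.044)&(hsv[...,2]<90)&(W[...,2]>.005)&(W[...,2]<.013)
        q=W[riv][:,:2]-cr
        print(n,s,"cup",ctop.round(4),round(rt,4),"zmax",p[:,2].max().round(4),"rim",cr.round(4),round(rr,4),"n riv",len(q))
        if len(q): 
            a=np.degrees(np.arctan2(q[:,1],q[:,0])); print("  ang",np.sort(a.round(0)))
    # step / tray
    hs=hsv
    st=(W[...,2]>.009)&(W[...,2]<.019)&(hs[...,2]<95)&(W[...,0]>.4)&(W[...,0]<1)&(abs(W[...,1])<.35)
    _,lab,stt,_=cv2.connectedComponentsWithStats(st.astype(np.uint8)); k=1+stt[1:,4].argmax()
    print("step",cv2.minAreaRect(W[lab==k][:,:2].astype(np.float32)))
    tr=(hs[...,1]<50)&(hs[...,2]>120)&(W[...,2]<.04)&(W[...,2]>.003)&(W[...,0]>.2)&(W[...,0]<.9)
    _,lab,stt,_=cv2.connectedComponentsWithStats(tr.astype(np.uint8)); k=1+stt[1:,4].argmax()
    print("tray",cv2.minAreaRect(W[lab==k][:,:2].astype(np.float32)), np.percentile(W[lab==k][:,2],[1,50,99]))
c=dict(np.load("scene0.npz")); cv2.imwrite("pics/crop1.png",cv2.resize(c["frame"][200:340,110:430],(800,350),interpolation=cv2.INTER_CUBIC))
E
```

```text
scene (197, 292) cup [ 0.4496 -0.3066] 0.0214 zmax 0.0556 rim [ 0.4493 -0.3067] 0.0524 n riv 47
  ang [-132. -131. -128. -127. -116. -114. -114. -114. -113. -110. -110. -109.
 -108. -107. -107. -105. -104. -104. -103. -103. -103. -102. -102. -102.
 -101.  -98.  -98.  -98.  -97.  -70.  -64.   68.   70.   72.   72.   73.
   75.   76.   76.   76.   77.   77.   78.   78.   80.   80.   82.]
scene (275, 277) cup [ 0.4686 -0.1424] 0.0214 zmax 0.0545 rim [ 0.4679 -0.1426] 0.0525 n riv 19
  ang [-132. -130.  -64.  -63.  -63.  -49.  -48.  -45.  -44.  -43.  -42.  -41.
  -41.  -39.  -37.  -36.  -35.  -34.  -34.]
scene (355, 260) cup [0.4862 0.0321] 0.0215 zmax 0.056 rim [0.4859 0.0324] 0.0524 n riv 45
  ang [-139. -134. -133. -131. -130. -130.  -99.  -88.  -84.  -83.  -82.  -82.
  -81.  -80.  -80.  -79.  -79.  -79.  -76.  -76.  -76.  -75.  -74.  -74.
  -73.  -72.  -70.  -70.  -69.  -68.  -61.   97.  100.  102.  102.  103.
  105.  105.  105.  107.  109.  109.  110.  112.  114.]
step ((0.6551368236541748, -0.07658243179321289), (0.1518050879240036, 0.370153546333313), 1.0664912462234497)
tray ((0.484539270401001, 0.3296443521976471), (0.27138975262641907, 0.2757856249809265), 83.3741226196289) [0.00320296 0.00692876 0.03279154]
side (334, 186) cup [ 0.4787 -0.2801] 0.1195 zmax 0.06 rim [ 0.4771 -0.2817] 0.0527 n riv 0
side (320, 221) cup [ 0.488  -0.0646] 0.0815 zmax 0.0511 rim [ 0.4863 -0.0685] 0.0536 n riv 0
side (304, 263) cup [0.4824 0.0377] 0.0213 zmax 0.0517 rim [0.482  0.0382] 0.0528 n riv 0
step ((0.5774842500686646, 0.014099471271038055), (0.005168764386326075, 0.20306667685508728), 0.6235145330429077)
tray ((0.4893438518047333, 0.31531912088394165), (0.28184399008750916, 0.2569618821144104), 83.52316284179688) [0.0030678  0.00568499 0.03069752]
```

View pics/crop1.png

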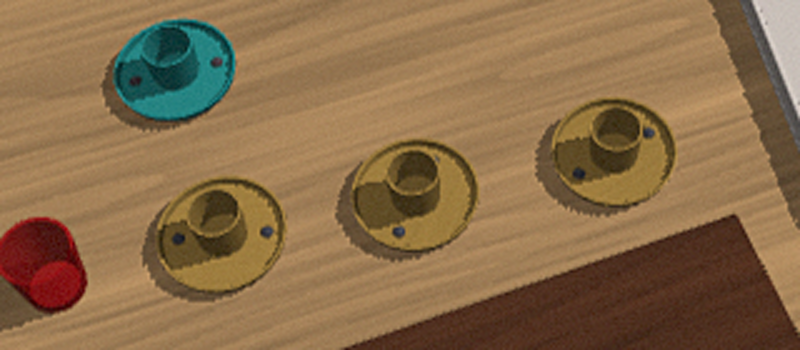

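The crop shows three brass dishes with dark rivets at crop pixels (178,239)/(266,232), (399,231) with its partner hidden behind the cup, and (579,173)/(649,133). The dish at top left is turquoise and not meant. I'll go above the middle dish for a wrist view to refine positions.

```bash
cat >> h.py <<'E'
from scipy.spatial.transform import Rotation as Ro
def wristpose(c,o):
    T=Ro.from_euler("xyz",o["tool_rot"],degrees=True).as_matrix(); H=c["hand_eye"]
    Rwc=T@H[:3,:3]; t=T@H[:3,3]+o["tool_pos"]
    c["R"]=Rwc.T; c["t"]=-Rwc.T@t; return c
def ray(c,uv,z):
    d=c["R"].T@np.array([(uv[0]-c["cx"])/c["fx"],(uv[1]-c["cy"])/c["fy"],1]); o=-c["R"].T@c["t"]
    return o+d*(z-o[2])/d[2]
def go(x,y,ztip=None,z=None,yaw=-90):
    from cell import env
    o=env.get_obs(); z=ztip+.0697 if z is None else z
    T=Ro.from_euler("xyz",o["tool_rot"],degrees=True); G=Ro.from_euler("xyz",[180,0,yaw],degrees=True)
    print("cm",(T.inv().apply(np.array([x,y,z])-o["tool_pos"])*100).round(2),"rot",(T.inv()*G).as_rotvec().round(3),"after-rot cm",(G.inv().apply(np.array([x,y,z])-o["tool_pos"])*100).round(2),"t",round(o["time_s"],2),"F",o["force"].round(2),"tip",(o["tool_pos"]-[0,0,.0697]).round(4))
E
python3 - <<'E'
from h import *
c=dict(np.load("scene0.npz"))
for k,cen in (([(178,239),(266,232)],(.4493,-.3067)),([(399,231)],(.468,-.1425)),([(579,173),(649,133)],(.486,.0324))):
    for u,v in k:
        X=ray(c,(110+u/2.5,200+v/2.5),.009); d=X[:2]-cen; print(X.round(4),np.hypot(*d).round(4),np.degrees(np.arctan2(d[1],d[0])).round(1))
go(.45,-.14,z=.42)
E
```

```text
[ 0.4401 -0.3419  0.009 ] 0.0364 -104.7
[ 0.4587 -0.2707  0.009 ] 0.0372 75.3
[ 0.4958 -0.165   0.009 ] 0.0358 -38.9
[ 0.4945 -0.0023  0.009 ] 0.0357 -76.3
[0.4774 0.07   0.009 ] 0.0385 102.9
cm [-36.3  -37.4  -12.81] rot [0.    0.002 0.353] after-rot cm [-46.96 -22.56 -12.87] t 0.1 F [-0.13 -0.37 -0.12] tip [ 0.2244 -0.6096  0.2216]
```

```bash
python3 -m creep '[[0,0,-4.3,0,0,0.12,0],[0,0,-4.3,0,0,0.12,0],[0,0,-4.3,0,0,0.12,0],[-4,-1.9,0,0,0,0,0],[-4,-1.9,0,0,0,0,0],[-4,-1.9,0,0,0,0,0],[-4,-1.9,0,0,0,0,0],[-4,-1.9,0,0,0,0,0],[-4,-1.9,0,0,0,0,0],[-4,-1.9,0,0,0,0,0],[-4,-1.9,0,0,0,0,0],[-4,-1.9,0,0,0,0,0],[-4,-1.9,0,0,0,0,0],[-4,-1.9,0,0,0,0,0],[-4,-1.9,0,0,0,0,0],[0,0,0,0,0,0,0],[0,0,0,0,0,0,0]]' 10
python3 - <<'E'
from h import *
from cell import env,optics
go(.45,-.14,z=.42)
o=env.get_obs(); c=wristpose(optics.read_camera("wrist"),o); np.savez("w1.npz",**c); cv2.imwrite("pics/w1.png",c["frame"])
for X in [(.449,-.307,.05),(.468,-.1425,.05),(.486,.032,.05)]: print(proj(c,X).round(0))
E
```

```text
time_s: 1.8
tool_pos: [0.4701, -0.1157, 0.4184]
tool_rot: [179.5, 0.6, -91.4]
force: [0.7, -1.0, 0.2]
grip_width: 0.0007
cm [ 2.48  1.95 -0.17] rot [ 0.009  0.01  -0.025] after-rot cm [ 2.43  2.01 -0.16] t 1.8 F [ 0.7  -0.96  0.23] tip [ 0.4701 -0.1157  0.3487]
[471. 218.]
[343. 206.]
[206. 195.]
```

View pics/w1.png

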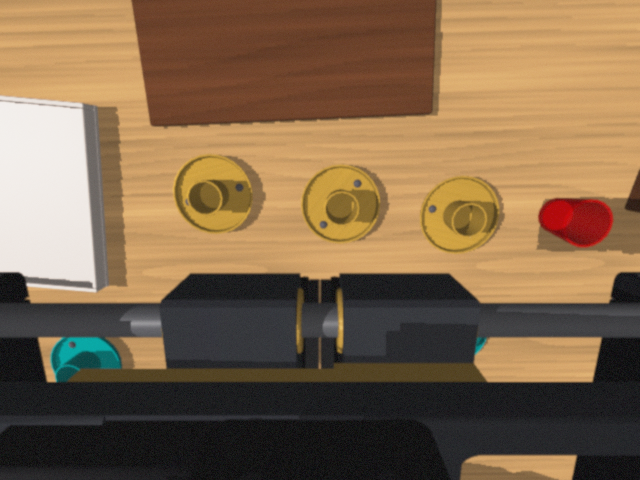

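The wrist view shows the three dishes with plate centres near (214,194), (341,203) and (459,214). Rivets are visible at (239,187); (357,183) and (323,224); and (432,209). I'll fit centres and compare them with the scene camera.

```bash
python3 - <<'E'
from h import *
c=dict(np.load("w1.npz")); W=cloud(c); f=c["frame"]; hsv=cv2.cvtColor(f,cv2.COLOR_BGR2HSV)
print(np.median(W[130:145,250:420,2]))
for s,rv in (((459,214),[(432,209)]),((341,203),[(357,183),(323,224)]),((214,194),[(239,187)])):
    sub=np.zeros((480,640),bool); sub[s[1]-48:s[1]+48,s[0]-48:s[0]+48]=1
    m=sub&(W[...,2]>.0405)&(W[...,2]<.06); ct,rt=fitcircle(W[m][:,:2])
    # rim outer contour from colour, projected at z=.015
    mm=(sub&(W[...,2]>.005)).astype(np.uint8); cn=max(cv2.findContours(mm,cv2.RETR_EXTERNAL,cv2.CHAIN_APPROX_NONE)[0],key=len)[:,0]
    p=np.array([ray(c,q,.014)[:2] for q in cn]); cr,rr=fitcircle(p)
    print("cup",ct.round(4),round(rt,4),"rim",cr.round(4),round(rr,4))
    for r in rv:
        X=ray(c,r,.009)[:2]; d=X-cr; print("  riv",X.round(4),np.hypot(*d).round(4),np.degrees(np.arctan2(d[1],d[0])).round(1))
# tray from scene: wall-top pixels
for n in("scene","side"):
    c=dict(np.load(n+"0.npz")); W=cloud(c)
    m=(W[...,2]>.023)&(W[...,2]<.038)&(W[...,0]>.3)&(W[...,0]<.68)&(W[...,1]>.14)&(W[...,1]<.5)
    m=cv2.morphologyEx(m.astype(np.uint8),cv2.MORPH_OPEN,np.ones((2,2),np.uint8))
    _,lab,st,_=cv2.connectedComponentsWithStats(m); k=1+st[1:,4].argmax(); p=W[lab==k][:,:2].astype(np.float32)
    print(n,st[k,4],cv2.minAreaRect(p))
E
```

```text
0.0006222509526291832
cup [ 0.4456 -0.3041] 0.0213 rim [ 0.4451 -0.3052] 0.0541
  riv [ 0.4544 -0.2688] 0.0375 75.6
cup [ 0.4644 -0.1404] 0.0212 rim [ 0.4638 -0.1406] 0.054
  riv [ 0.4926 -0.1642] 0.0373 -39.2
  riv [ 0.4364 -0.1164] 0.0366 138.5
cup [0.4817 0.0336] 0.0213 rim [0.4813 0.0347] 0.0541
  riv [ 0.4908 -0.0015] 0.0374 -75.2
scene 1306 ((0.7481691837310791, 0.1623658835887909), (0.3490256667137146, 0.9738710522651672), 56.88075256347656)
side 1401 ((0.4721992611885071, 0.6231799721717834), (0.29143327474594116, 0.8845222592353821), 3.037611961364746)
```

```bash
python3 - <<'E'
from h import *
go(.5055,-.1752,ztip=.03)
E
```

```text
cm [ 6.29 -3.96 31.77] rot [ 0.009  0.011 -0.024] after-rot cm [ 6.02 -3.53 31.88] t 1.85 F [0.77 0.01 0.1 ] tip [ 0.4702 -0.115   0.3488]
```

```bash
python3 -m creep '[[1.5,-0.9,4,0.009,0.011,-0.024,0],[1.5,-0.9,4,0,0,0,0],[1.5,-0.9,4,0,0,0,0],[1.5,-0.9,4,0,0,0,0],[0,0,4,0,0,0,0],[0,0,4,0,0,0,0],[0,0,4,0,0,0,0],[0,0,3,0,0,0,0],[0,0,0,0,0,0,0],[0,0,0,0,0,0,0]]'
python3 - <<'E'
from h import *
go(.5055,-.1752,ztip=.019)
E
```

```text
time_s: 2.85
tool_pos: [0.5015, -0.1945, 0.098]
tool_rot: [-180.0, -0.4, -91.4]
force: [0.2, 0.7, 0.6]
grip_width: 0.0007
cm [-1.94 -0.35  0.92] rot [-0.001 -0.006 -0.024] after-rot cm [-1.93 -0.4   0.93] t 2.85 F [0.21 0.66 0.63] tip [ 0.5015 -0.1945  0.0283]
```

```bash
python3 -m creep '[[-1.0,-0.2,0,0,-0.006,-0.024,0],[-0.9,-0.2,0,0,0,0,0],[0,0,0.5,0,0,0,0],[0,0,0.3,0,0,0,0],[0,0,0,0,0,0,0],[0,0,0,0,0,0,0]]'
python3 - <<'E'
from h import *
go(.5055,-.1752,ztip=.015)
E
```

```text
time_s: 3.45
tool_pos: [0.51, -0.1756, 0.0963]
tool_rot: [-179.4, -0.3, -89.9]
force: [0.1, 0.4, 0.4]
grip_width: 0.0004
cm [-0.05  0.47  1.15] rot [-0.011 -0.005  0.002] after-rot cm [-0.04  0.45  1.16] t 3.45 F [0.12 0.36 0.35] tip [ 0.51   -0.1756  0.0266]
```

```bash
python3 -m creep '[[0,0.3,0.4,0,0,0,0],[0,0.2,0.4,0,0,0,0],[0,0,0.4,0,0,0,0]]'; python3 -m creep '[[0,0,0.3,0,0,0,0],[0,0,0.3,0,0,0,0]]'
```

```text
time_s: 3.75
tool_pos: [0.5051, -0.1762, 0.0841]
tool_rot: [-179.3, -0.3, -89.9]
force: [0.6, -0.6, 7.5]
grip_width: 0.0004
time_s: 3.95
tool_pos: [0.5064, -0.1767, 0.0814]
tool_rot: [-179.3, -0.4, -90.0]
force: [-7.5, 3.9, 24.7]
grip_width: 0.0002
```

```bash
python3 -m creep '[[0,0,-0.5,0,0,0,0],[0,0,-0.2,0,0,0,0],[0,0,0,0,0,0,0],[0,0,0,0,0,0,0],[0,0,0,0,0,0,0]]'
python3 -m creep '[[0,0,0.15,0,0,0,0]]'; python3 -m creep '[[0,0,0.15,0,0,0,0]]'; python3 -m creep '[[0,0,0.15,0,0,0,0]]';python3 -m creep '[[0,0,0.15,0,0,0,0]]'
```

```text
time_s: 4.45
tool_pos: [0.5061, -0.1768, 0.0881]
tool_rot: [-179.3, -0.4, -90.0]
force: [0.1, 0.4, -1.2]
grip_width: 0.0004
time_s: 4.55
tool_pos: [0.5059, -0.1768, 0.0863]
tool_rot: [-179.3, -0.4, -90.0]
force: [0.3, -0.2, 0.2]
grip_width: 0.0006
time_s: 4.65
tool_pos: [0.5058, -0.1769, 0.0844]
tool_rot: [-179.3, -0.4, -90.0]
force: [-0.5, -0.5, 4.8]
grip_width: 0.0007
time_s: 4.75
tool_pos: [0.5061, -0.177, 0.0834]
tool_rot: [-179.3, -0.4, -90.0]
force: [-3.0, 0.3, 11.1]
grip_width: 0.0003
time_s: 4.85
tool_pos: [0.5064, -0.1771, 0.083]
tool_rot: [-179.3, -0.5, -90.0]
force: [-4.6, 1.0, 13.4]
grip_width: 0.0002
```

```bash
python3 -m creep '[[0,0,-1,0,0,0,0],[0,0,-1.2,0,0,0,0],[0,0,0,0,0,0,0]]'
python3 - <<'E'
from h import *
go(.4946,-.0184,ztip=.025)
E
```

```text
time_s: 5.15
tool_pos: [0.5065, -0.1768, 0.1063]
tool_rot: [-179.3, -0.5, -90.0]
force: [0.2, -0.8, 0.4]
grip_width: 0.0005
cm [-15.85   1.2    1.02] rot [-0.012 -0.008 -0.   ] after-rot cm [-15.84   1.19   1.16] t 5.15 F [ 0.17 -0.84  0.38] tip [ 0.5065 -0.1768  0.0366]
```

```bash
python3 -m creep '[[0,0.2,-2,0,0,0,0],[-3,0.2,-1,-0.012,-0.008,0,0],[-3.2,0.2,0,0,0,0,0],[-3.2,0.2,0,0,0,0,0],[-3.2,0.2,1,0,0,0,0],[-2,0,1,0,0,0,0],[0,0,1,0,0,0,0],[0,0,0,0,0,0,0]]'
python3 - <<'E'
from h import *
go(.4946,-.0184,ztip=.017)
E
```

```text
time_s: 5.95
tool_pos: [0.4959, -0.0279, 0.1066]
tool_rot: [-179.8, -0.1, -90.3]
force: [-0.7, -1.8, 0.4]
grip_width: 0.0005
cm [-0.95  0.14  1.99] rot [-0.003 -0.002 -0.004] after-rot cm [-0.95  0.13  1.99] t 5.95 F [-0.68 -1.78  0.4 ] tip [ 0.4959 -0.0279  0.0369]
```

```bash
python3 -m creep '[[-0.6,0.15,0.9,0,0,0,0],[-0.4,0,0.9,0,0,0,0],[0,0,0.2,0,0,0,0],[0,0,0,0,0,0,0]]'
for i in 1 2 3 4; do :; done; python3 -m creep '[[0,0,0.15,0,0,0,0]]'; python3 -m creep '[[0,0,0.15,0,0,0,0]]'; python3 -m creep '[[0,0,0.15,0,0,0,0]]';python3 -m creep '[[0,0,0.15,0,0,0,0]]'
```

```text
time_s: 6.35
tool_pos: [0.4946, -0.0209, 0.0847]
tool_rot: [-179.9, -0.1, -90.6]
force: [1.1, 0.5, 0.0]
grip_width: 0.0007
time_s: 6.45
tool_pos: [0.4947, -0.0213, 0.0833]
tool_rot: [-179.9, -0.1, -90.6]
force: [-0.9, 0.1, 0.9]
grip_width: 0.0005
time_s: 6.55
tool_pos: [0.4949, -0.0217, 0.082]
tool_rot: [-179.8, -0.2, -90.6]
force: [-0.9, -0.7, 1.6]
grip_width: 0.0005
time_s: 6.65
tool_pos: [0.495, -0.022, 0.0806]
tool_rot: [-179.8, -0.2, -90.7]
force: [-1.1, -0.8, 1.1]
grip_width: 0.0005
time_s: 6.75
tool_pos: [0.4952, -0.0222, 0.0796]
tool_rot: [-179.8, -0.2, -90.7]
force: [-3.1, -0.0, 11.7]
grip_width: 0.0006
```

P2 (middle) feels firm, at 11 N by 1.3 mm, so it is steady. P3 (nearest the tray) gives 4 mm at 1–1.6 N and then goes firm, so it rocks. Now P1.

```bash
python3 -m creep '[[0,0,-2,0,0,0,0],[0,0,-3,0,0,0,0],[4,0.7,-1,0,0,0,0],[4,0.7,0,0,0,0,0],[4,0.7,0,0,0,0,0],[4,0.7,0,0,0,0,0],[4,0.7,0,0,0,0,0],[2,0,0,0,0,0,0],[0,0,0,0,0,0,0]]'
python3 - <<'E'
from h import *
go(.4585,-.2522,ztip=.017)
E
```

```text
time_s: 7.65
tool_pos: [0.4589, -0.2494, 0.1434]
tool_rot: [-179.4, -0.4, -90.4]
force: [-0.3, 0.1, -0.1]
grip_width: -0.0001
cm [0.24 0.1  5.67] rot [-0.011 -0.007 -0.007] after-rot cm [0.28 0.04 5.67] t 7.65 F [-0.35  0.08 -0.14] tip [ 0.4589 -0.2494  0.0737]
```

```bash
python3 -m creep '[[0.1,0,2,0,0,0,0],[0.1,0,2,-0.01,0,0,0],[0,0,1.1,0,0,0,0],[0,0,0.3,0,0,0,0],[0,0,0,0,0,0,0]]'
python3 -m creep '[[0,0,0.15,0,0,0,0]]'; python3 -m creep '[[0,0,0.15,0,0,0,0]]'; python3 -m creep '[[0,0,0.15,0,0,0,0]]';python3 -m creep '[[0,0,0.15,0,0,0,0]]'
```

```text
time_s: 8.15
tool_pos: [0.4612, -0.2477, 0.0883]
tool_rot: [-179.8, -0.3, -90.2]
force: [0.1, -0.2, 1.2]
grip_width: 0.0004
time_s: 8.25
tool_pos: [0.4618, -0.2472, 0.0874]
tool_rot: [-179.8, -0.3, -90.2]
force: [-0.2, 0.4, -0.3]
grip_width: 0.0003
time_s: 8.35
tool_pos: [0.4622, -0.247, 0.0864]
tool_rot: [-179.7, -0.4, -90.1]
force: [-0.0, 0.2, 0.2]
grip_width: 0.0003
time_s: 8.45
tool_pos: [0.4626, -0.2471, 0.0855]
tool_rot: [-179.6, -0.4, -90.1]
force: [-0.9, 1.0, 0.5]
grip_width: 0.0007
time_s: 8.55
tool_pos: [0.4629, -0.2471, 0.0843]
tool_rot: [-179.6, -0.4, -90.1]
force: [0.0, 1.5, 2.2]
grip_width: 0.0004
```

```bash
python3 -m creep '[[0.3,0.2,0.15,0,0,0,0]]'; python3 -m creep '[[0,0,0.15,0,0,0,0]]'; python3 -m creep '[[0,0,0.15,0,0,0,0]]';python3 -m creep '[[0,0,0.15,0,0,0,0]]'
```

```text
time_s: 8.65
tool_pos: [0.4617, -0.2496, 0.0833]
tool_rot: [-179.5, -0.4, -90.1]
force: [-0.2, 1.2, 1.6]
grip_width: 0.0007
time_s: 8.75
tool_pos: [0.4615, -0.2501, 0.082]
tool_rot: [-179.5, -0.4, -90.1]
force: [-0.4, 0.6, 2.0]
grip_width: 0.0005
time_s: 8.85
tool_pos: [0.4616, -0.2501, 0.0805]
tool_rot: [-179.5, -0.4, -90.1]
force: [0.5, 2.5, 4.0]
grip_width: 0.0005
time_s: 8.95
tool_pos: [0.4618, -0.25, 0.0795]
tool_rot: [-179.5, -0.4, -90.1]
force: [-3.4, 2.9, 15.1]
grip_width: 0.0005
```

P1 rocks too: about 2 N over 4 mm, then firm. So P2 goes to the step, and P1 and P3 go to the tray. Grasping P2.

```bash
python3 -m creep '[[0,0,-2,0,0,0,0],[0,0,-4,0,0,0,0.7],[0,0,-2,0,0,0,0.7],[-2.6,0,0,0,0,0,0.7],[-3.5,0,0,0,0,0,0.7],[-3.2,0,0,0,0,0,0.7],[0,0,0,0,0,0,0.7],[0,0,0,0,0,0,0.7]]'
python3 - <<'E'
from h import *
go(.464,-.1405,ztip=.02)
E
```

```text
time_s: 9.75
tool_pos: [0.4604, -0.1571, 0.1604]
tool_rot: [-179.5, -0.6, -90.4]
force: [-0.4, -0.3, 0.4]
grip_width: 0.049
cm [-1.73 -0.3   7.05] rot [-0.008 -0.01  -0.007] after-rot cm [-1.66 -0.36  7.07] t 9.75 F [-0.42 -0.3   0.45] tip [ 0.4604 -0.1571  0.0907]
```

```bash
python3 -m creep '[[-1.1,-0.2,0.5,-0.008,-0.01,-0.007,0.7],[-0.6,-0.15,0.5,0,0,0,0.7],[0,0,0,0,0,0,0.7],[0,0,0,0,0,0,0.7]]'
python3 - <<'E'
from h import *
from cell import env,optics
go(.464,-.1405,ztip=.02)
o=env.get_obs(); print(o["grip_width"]); c=wristpose(optics.read_camera("wrist"),o); cv2.imwrite("pics/w2.png",c["frame"])
print(proj(c,(.464,-.1405,.05)),proj(c,(.464,-.1405,.015)))
E
```

```text
time_s: 10.15
tool_pos: [0.4639, -0.1411, 0.1484]
tool_rot: [179.9, 0.1, -90.1]
force: [-0.3, -0.2, 0.4]
grip_width: 0.061
cm [-0.06 -0.03  5.87] rot [ 0.002  0.001 -0.003] after-rot cm [-0.06 -0.01  5.87] t 10.15 F [-0.29 -0.22  0.41] tip [ 0.4639 -0.1411  0.0787]
0.060968079297078176
[317.59370564 274.80946952] [317.89214919 257.39089874]
```

View pics/w2.png

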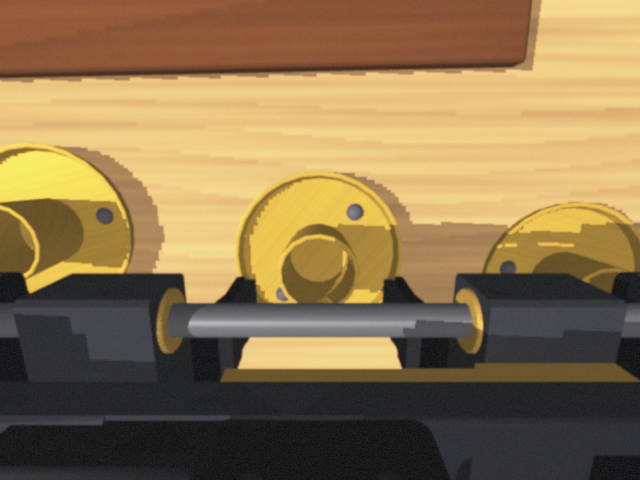

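The cup mouth is at about (318,272) against a predicted (318,275), so we are centred. Descend and grip.

```bash
python3 -m creep '[[0,0,2,0,0,0,0.7],[0,0,2,0,0,0,0.7],[0,0,1.5,0,0,0,0.7],[0,0,0.3,0,0,0,0.7],[0,0,0,0,0,0,0.7]]'; python3 -m creep '[[0,0,0,0,0,0,0.3],[0,0,0,0,0,0,0.3],[0,0,0,0,0,0,0.3],[0,0,-0.8,0,0,0,0.3],[0,0,-1.5,0,0,0,0.3],[0,0,-1.5,0,0,0,0.3],[0,0,0,0,0,0,0.3],[0,0,0,0,0,0,0.3]]' 20
python3 - <<'E'
from h import *
from cell import env
print(env.get_obs()["grip_width"])
go(.652,-.08,z=.14)
E
```

```text
time_s: 10.7
tool_pos: [0.4646, -0.1439, 0.0896]
tool_rot: [-180.0, -0.0, -90.4]
force: [0.1, 0.2, 0.2]
grip_width: 0.0609
time_s: 11.5
tool_pos: [0.4633, -0.1439, 0.1304]
tool_rot: [180.0, -0.1, -90.4]
force: [0.0, -0.6, -5.2]
grip_width: 0.044
0.0439548291510664
cm [ -6.51 -18.82  -0.99] rot [ 0.001 -0.001 -0.007] after-rot cm [ -6.39 -18.87  -0.96] t 11.5 F [ 0.04 -0.56 -5.24] tip [ 0.4633 -0.1439  0.0607]
```

```bash
python3 -m creep '[[-0.5,-1.5,-0.3,0,0,0,0.3],[-0.8,-2.5,-0.3,0,0,0,0.3],[-0.9,-2.7,-0.3,0,0,0,0.3],[-0.9,-2.7,0,0,0,0,0.3],[-0.9,-2.7,0,0,0,0,0.3],[-0.8,-2.5,0,0,0,0,0.3],[-0.6,-2,0,0,0,0,0.3],[-0.4,-1.2,0,0,0,0,0.3],[0,0,0,0,0,0,0.3],[0,0,0,0,0,0,0.3]]'
python3 - <<'E'
from h import *
from cell import optics
go(.652,-.08,z=.1045)
c=optics.read_camera("scene"); W=cloud(c); 
E
```

```text
time_s: 12.5
tool_pos: [0.6409, -0.0869, 0.1253]
tool_rot: [178.8, 0.1, -90.6]
force: [0.6, 0.5, -4.1]
grip_width: 0.0436
cm [-0.7  -1.15  2.06] rot [ 0.02   0.001 -0.011] after-rot cm [-0.69 -1.11  2.08] t 12.5 F [ 0.58  0.47 -4.14] tip [ 0.6409 -0.0869  0.0556]
```

```bash
python3 -m creep '[[-0.4,-0.7,0,0.01,0,-0.01,0.3],[-0.3,-0.5,0,0.01,0,0,0.3],[0,0,0.6,0,0,0,0.3],[0,0,0.5,0,0,0,0.3],[0,0,0,0,0,0,0.3],[0,0,0,0,0,0,0.3]]'
python3 - <<'E'
from h import *
go(.652,-.08,z=.1036)
E
```

```text
time_s: 13.15
tool_pos: [0.6512, -0.0815, 0.1126]
tool_rot: [180.0, -0.0, -90.2]
force: [-0.2, 0.5, -3.8]
grip_width: 0.0439
cm [-0.15 -0.08  0.9 ] rot [ 0.001 -0.    -0.003] after-rot cm [-0.15 -0.08  0.9 ] t 13.15 F [-0.23  0.5  -3.76] tip [ 0.6512 -0.0815  0.0429]
```

```bash
python3 -m creep '[[0,0,0.4,0,0,0,0.3],[0,0,0.3,0,0,0,0.3],[0,0,0,0,0,0,0.3],[0,0,0,0,0,0,0.3]]'; python3 -m creep '[[0,0,0.15,0,0,0,0.3],[0,0,0,0,0,0,0.3]]';python3 -m creep '[[0,0,0.15,0,0,0,0.3],[0,0,0,0,0,0,0.3]]'
```

```text
time_s: 13.55
tool_pos: [0.6514, -0.0818, 0.1056]
tool_rot: [180.0, -0.0, -90.2]
force: [-0.1, -0.9, -3.8]
grip_width: 0.0439
time_s: 13.75
tool_pos: [0.6518, -0.0818, 0.1055]
tool_rot: [-179.9, -0.1, -90.2]
force: [0.6, 0.3, -3.3]
grip_width: 0.0438
time_s: 13.95
tool_pos: [0.6523, -0.0817, 0.1054]
tool_rot: [-179.9, -0.1, -90.2]
force: [-0.6, 0.4, -2.7]
grip_width: 0.0438
```

```bash
python3 -m creep '[[0,0,0.2,0,0,0,0.3],[0,0,0.2,0,0,0,0.3]]'; python3 -m creep '[[0,0,0.1,0,0,0,0.3]]'
```

```text
time_s: 14.15
tool_pos: [0.6527, -0.0817, 0.1049]
tool_rot: [-179.8, -0.2, -90.2]
force: [-7.6, 0.1, 13.4]
grip_width: 0.0439
time_s: 14.25
tool_pos: [0.6527, -0.0817, 0.1051]
tool_rot: [-179.9, -0.2, -90.2]
force: [-3.1, -0.4, 2.1]
grip_width: 0.0441
```

Seated. Release slowly, retreat straight up, then go towards P3 and view the tray on the way.

```bash
python3 -m creep '[[0,0,0,0,0,0,0.6],[0,0,0,0,0,0,0.7],[0,0,0,0,0,0,0.7],[0,0,-1,0,0,0,0.7],[0,0,-2,0,0,0,0.7],[0,0,-4,0,0,0,0.7],[0,0,-4,0,0,0,0.7],[-2,2,-4,0,0,0,0.7],[-4,3,-4,0,0,0,0.7],[-4,4,-4,0,0,0,0.7],[-4,4,-3,0,0,0,0.7],[-4,4,0,0,0,0,0.7],[0,2,0,0,0,0,0.7],[0,0,0,0,0,0,0.7],[0,0,0,0,0,0,0.7]]'
python3 - <<'E'
from h import *
from cell import env,optics
o=env.get_obs(); c=wristpose(optics.read_camera("wrist"),o); np.savez("w3.npz",**c); cv2.imwrite("pics/w3.png",c["frame"])
go(.4815,.034,z=.15)
E
```

```text
time_s: 15.75
tool_pos: [0.4921, 0.0735, 0.3521]
tool_rot: [-178.8, -0.2, -90.1]
force: [-0.1, -0.0, -0.1]
grip_width: 0.061
cm [ 3.86  1.48 20.18] rot [-0.021 -0.003 -0.002] after-rot cm [ 3.92  1.08 20.2 ] t 15.8 F [ 0.19 -0.19 -0.59] tip [0.4923 0.0732 0.2823]
```

View pics/w3.png

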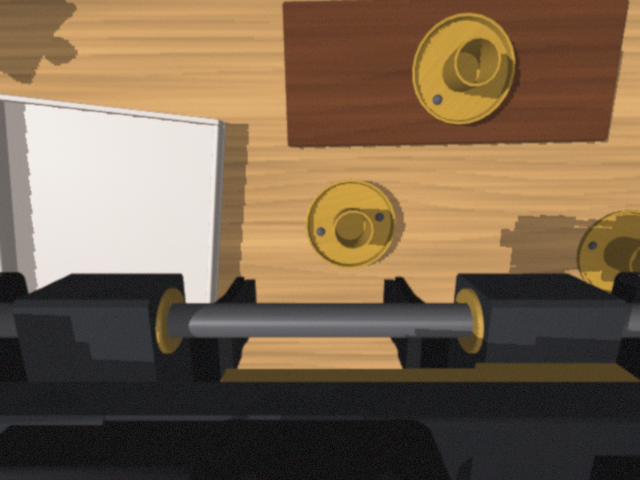

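The wrist view shows P2 standing wholly on the step at (465,68). P3 is at (351,223). The tray corner (top, outer) is at (223,122), with edges running to (0,96) and (217,300). Measuring these.

```bash
python3 - <<'E'
from h import *
c=dict(np.load("w3.npz")); W=cloud(c)
K=ray(c,(223,122),.03); a=ray(c,(0,96),.03); b=ray(c,(217,300),.03)
ang1=np.degrees(np.arctan2(*(a-K)[1::-1])); ang2=np.degrees(np.arctan2(*(b-K)[1::-1])); print("corner",K.round(4),"front dir",ang1,"right dir",ang2)
th=np.radians((ang1+(ang2%360)-90)/2); e=np.array([np.cos(th),np.sin(th)]); g=np.array([-e[1],e[0]])
print("yaw of e",np.degrees(th),"tray centre",K[:2]+.128*e+.128*g)
for s in((465,68),(351,223)):
    sub=np.zeros((480,640),bool); sub[max(s[1]-55,0):s[1]+55,s[0]-52:s[0]+52]=1
    z0=.014 if s[1]<100 else 0
    mm=(sub&(W[...,2]>z0+.0055)).astype(np.uint8); cn=max(cv2.findContours(mm,cv2.RETR_EXTERNAL,cv2.CHAIN_APPROX_NONE)[0],key=len)[:,0]
    cr,rr=fitcircle(np.array([ray(c,q,z0+.014)[:2] for q in cn]))
    m=sub&(W[...,2]>z0+.0405)&(W[...,2]<z0+.06); print("rim",cr,rr,"cup",fitcircle(W[m][:,:2]))
print("step edge corners",ray(c,(289,146),.014),ray(c,(607,138),.014),ray(c,(284,2),.014))
# tray floor centroid via scene+side, white floor
for n in("scene","side"):
    c=dict(np.load(n+"0.npz")); hsv=cv2.cvtColor(c["frame"],cv2.COLOR_BGR2HSV); W=cloud(c)
    tr=((hsv[...,1]<50)&(hsv[...,2]>120)&(W[...,2]>.004)&(W[...,2]<.009)&(W[...,0]>.3)&(W[...,0]<.7)&(W[...,1]>.1)&(W[...,1]<.5)).astype(np.uint8)
    tr=cv2.morphologyEx(tr,cv2.MORPH_OPEN,np.ones((5,5),np.uint8)); p=W[(tr>0)&(c["z_map"]>0)][:,:2].astype(np.float32); print(n,cv2.minAreaRect(p))
E
```

```text
corner [0.5989 0.1773 0.03  ] front dir 83.6036680988573 right dir 174.4990374138161
yaw of e 84.05135275633671 tray centre [0.48487801 0.3179092 ]
rim [ 0.65190456 -0.08231455] 0.054200785664507325 cup (array([ 0.65107801, -0.08121369]), np.float64(0.021300041605895742))
rim [0.48151443 0.03427392] 0.05410395402176355 cup (array([0.48217438, 0.03464224]), np.float64(0.021237127050740785))
step edge corners [0.57421289 0.10678011 0.014     ] [ 0.58288081 -0.25990853  0.014     ] [0.72180716 0.10918244 0.014     ]
scene ((0.5145062804222107, 0.28986021876335144), (0.1359156221151352, 0.06756223738193512), 84.60955047607422)
side ((0.0, 0.0), (0.0, 0.0), 0.0)
```

```bash
python3 -m creep '[[1.3,0.4,4,-0.02,0,0,0.7],[1.3,0.4,4,0,0,0,0.7],[1.2,0.3,4,0,0,0,0.7],[0,0,4,0,0,0,0.7],[0,0,3,0,0,0,0.7],[0,0,1,0,0,0,0.7],[0,0,0,0,0,0,0.7],[0,0,0,0,0,0,0.7]]'
python3 - <<'E'
from h import *
go(.4815,.0345,z=.0895)
E
```

```text
time_s: 16.6
tool_pos: [0.4905, 0.028, 0.1451]
tool_rot: [-179.8, 0.2, -90.7]
force: [-0.1, -0.3, 0.4]
grip_width: 0.0609
cm [-0.62  0.93  5.56] rot [-0.003  0.003 -0.013] after-rot cm [-0.65  0.9   5.56] t 16.6 F [-0.11 -0.34  0.37] tip [0.4905 0.028  0.0754]
```

```bash
python3 -m creep '[[-0.4,0.6,0,0,0.003,-0.013,0.7],[-0.2,0.4,0,0,0,0,0.7],[0,0,0,0,0,0,0.7],[0,0,0,0,0,0,0.7]]'
python3 - <<'E'
from h import *
go(.4815,.0345,z=.0895)
E
```

```text
time_s: 17.0
tool_pos: [0.483, 0.0353, 0.1498]
tool_rot: [-179.3, -0.1, -89.9]
force: [-0.5, 0.3, -0.4]
grip_width: 0.0608
cm [0.07 0.22 6.03] rot [-0.011 -0.001  0.002] after-rot cm [0.08 0.15 6.03] t 17.0 F [-0.54  0.28 -0.44] tip [0.483  0.0353 0.0801]
```

```bash
python3 -m creep '[[0,0.15,2,-0.01,0,0,0.7],[0,0,2,0,0,0,0.7],[0,0,1.6,0,0,0,0.7],[0,0,0.4,0,0,0,0.7],[0,0,0,0,0,0,0.7]]'; python3 -m creep '[[0,0,0,0,0,0,0.3],[0,0,0,0,0,0,0.3],[0,0,0,0,0,0,0.3],[0,0,-0.8,0,0,0,0.3],[0,0,-1.5,0,0,0,0.3],[0,0,-2,0,0,0,0.3],[0,0,-1.5,0,0,0,0.3],[0,0,0,0,0,0,0.3],[0,0,0,0,0,0,0.3]]' 20
python3 - <<'E'
from h import *
from cell import env
go(.445,.3675,z=.15)
E
```

```text
time_s: 17.5
tool_pos: [0.4847, 0.0351, 0.0918]
tool_rot: [-179.4, -0.2, -89.9]
force: [-0.2, 0.3, 0.4]
grip_width: 0.061
time_s: 18.4
tool_pos: [0.4826, 0.0352, 0.1538]
tool_rot: [-179.5, -0.2, -89.9]
force: [-0.5, 0.0, -3.6]
grip_width: 0.0443
cm [-33.24   3.69   0.22] rot [-0.008 -0.004  0.002] after-rot cm [-33.23   3.76   0.38] t 18.4 F [-0.52  0.04 -3.65] tip [0.4826 0.0352 0.0841]
```

```bash
python3 -m creep '[[-1.5,0.2,0,-0.008,-0.004,0,0.3],[-2.5,0.3,0,0,0,0,0.3],[-3.5,0.4,0,0,0,0,0.3],[-3.5,0.4,0,0,0,0,0.3],[-3.5,0.4,0,0,0,0,0.3],[-3.5,0.4,0,0,0,0,0.3],[-3.5,0.4,0,0,0,0,0.3],[-3.5,0.4,0,0,0,0,0.3],[-3,0.4,0,0,0,0,0.3],[-2,0.2,0,0,0,0,0.3],[-1,0,0,0,0,0,0.3],[0,0,0,0,0,0,0.3],[0,0,0,0,0,0,0.3]]'
python3 - <<'E'
from h import *
go(.445,.3675,z=.115)
E
```

```text
time_s: 19.7
tool_pos: [0.4325, 0.3648, 0.1424]
tool_rot: [178.4, 0.1, -89.8]
force: [0.5, -0.4, -4.3]
grip_width: 0.0445
cm [-0.26 -1.33  2.7 ] rot [0.027 0.002 0.004] after-rot cm [-0.27 -1.25  2.74] t 19.7 F [ 0.53 -0.44 -4.28] tip [0.4325 0.3648 0.0727]
```

```bash
python3 -m creep '[[-0.1,-0.6,0.2,0.014,0,0.004,0.3],[-0.1,-0.5,0.2,0.013,0,0,0.3],[0,-0.2,1,0,0,0,0.3],[0,0,0.9,0,0,0,0.3],[0,0,0.4,0,0,0,0.3],[0,0,0,0,0,0,0.3],[0,0,0,0,0,0,0.3]]'
python3 - <<'E'
from h import *
go(.445,.3675,z=.098)
E
```

```text
time_s: 20.4
tool_pos: [0.4488, 0.3605, 0.1112]
tool_rot: [-179.9, -0.2, -90.5]
force: [0.7, -0.1, -4.4]
grip_width: 0.044
cm [-0.7   0.39  1.31] rot [-0.001 -0.003 -0.009] after-rot cm [-0.7   0.38  1.32] t 20.4 F [ 0.66 -0.12 -4.35] tip [0.4488 0.3605 0.0415]
```

Level and within a few mm. Lower to about 3 mm above the floor, then touch down.

```bash
python3 -m creep '[[-0.3,0.2,0.5,0,0,0,0.3],[0,0,0.4,0,0,0,0.3],[0,0,0,0,0,0,0.3],[0,0,0,0,0,0,0.3]]';python3 -m creep '[[0,0,0.2,0,0,0,0.3],[0,0,0.2,0,0,0,0.3]]'; python3 -m creep '[[0,0,0.2,0,0,0,0.3]]'
```

```text
time_s: 20.8
tool_pos: [0.4465, 0.3645, 0.1019]
tool_rot: [-179.9, -0.1, -90.5]
force: [-0.2, -0.2, -3.6]
grip_width: 0.0442
time_s: 21.0
tool_pos: [0.4468, 0.3649, 0.0995]
tool_rot: [-179.8, -0.2, -90.5]
force: [-5.1, -4.2, 15.6]
grip_width: 0.0445
time_s: 21.1
tool_pos: [0.4468, 0.3651, 0.0995]
tool_rot: [-179.8, -0.2, -90.5]
force: [-4.8, -4.9, 14.5]
grip_width: 0.0443
```

Seated at TCP 0.0995. Release, rise, and go to P1.

```bash
python3 -m creep '[[0,0,-0.05,0,0,0,0.3],[0,0,0,0,0,0,0.6],[0,0,0,0,0,0,0.7],[0,0,0,0,0,0,0.7],[0,0,-1,0,0,0,0.7],[0,0,-2,0,0,0,0.7],[0,0,-4,0,0,0,0.7],[0,0,-3,0,0,0,0.7],[4,0,0,0,0,0,0.7],[4.5,0,0,0,0,0,0.7],[4.5,0,0,0,0,0,0.7],[4.5,0,0,0,0,0,0.7],[4.5,0,0,0,0,0,0.7],[4.5,0,0,0,0,0,0.7],[4.5,0,0,0,0,0,0.7],[4.5,0,0,0,0,0,0.7],[4.5,0,0,0,0,0,0.7],[4.5,0,0,0,0,0,0.7],[4.5,0,0,0,0,0,0.7],[4.5,0,0,0,0,0,0.7]]'
python3 - <<'E'
from h import *
go(.445,-.3045,z=.15)
E
```

```text
time_s: 23.1
tool_pos: [0.45, -0.1757, 0.2182]
tool_rot: [-178.2, 0.2, -89.2]
force: [0.5, 0.9, 0.5]
grip_width: 0.0607
cm [12.9   0.88  6.74] rot [-0.031  0.004  0.013] after-rot cm [12.88  0.5   6.82] t 23.1 F [0.46 0.93 0.53] tip [ 0.45   -0.1757  0.1485]
```

```bash
python3 -m creep '[[3.5,0.2,1.5,-0.03,0,0.013,0.7],[3.5,0.2,1.5,0,0,0,0.7],[3.5,0,1.5,0,0,0,0.7],[1,0,1,0,0,0,0.7],[0,0,0,0,0,0,0.7],[0,0,0,0,0,0,0.7]]'
python3 - <<'E'
from h import *
from cell import env,optics
go(.445,-.3045,z=.15)
o=env.get_obs(); c=wristpose(optics.read_camera("wrist"),o); W=cloud(c); s=proj(c,(.445,-.3045,.015)).astype(int); print(s)
sub=np.zeros((480,640),bool); sub[:275,max(s[0]-110,0):s[0]+110]=1
d=np.hypot(W[...,0]-.445,W[...,1]+.3045)<.07
m=sub&d&(W[...,2]>.042)&(W[...,2]<.06); print(m.sum(),fitcircle(W[m][:,:2]),np.sort(W[m][:,2])[[0,-1]])
E
```

```text
time_s: 23.7
tool_pos: [0.4474, -0.3021, 0.1667]
tool_rot: [-179.5, -0.1, -90.5]
force: [0.2, 0.3, 0.8]
grip_width: 0.0611
cm [0.24 0.26 1.66] rot [-0.008 -0.001 -0.009] after-rot cm [0.24 0.24 1.67] t 23.7 F [0.17 0.28 0.84] tip [ 0.4474 -0.3021  0.097 ]
[321 255]
626 (array([ 0.44617174, -0.30457754]), np.float64(0.020965672305308124)) [0.0420451  0.05210922]
```

```bash
python3 -m creep '[[0.2,0.2,2,-0.008,0,-0.009,0.7],[0,0,2,0,0,0,0.7],[0,0,2,0,0,0,0.7],[0,0,1,0,0,0,0.7],[0,0,0.3,0,0,0,0.7],[0,0,0,0,0,0,0.7]]'
python3 - <<'E'
from h import *
go(.4455,-.3045,z=.0905)
E
```

```text
time_s: 24.35
tool_pos: [0.4523, -0.2961, 0.0986]
tool_rot: [-179.4, -0.3, -89.1]
force: [-0.2, -0.0, -0.1]
grip_width: 0.061
cm [0.83 0.7  0.81] rot [-0.01  -0.005  0.015] after-rot cm [0.84 0.68 0.81] t 24.35 F [-0.24 -0.02 -0.07] tip [ 0.4523 -0.2961  0.0289]
```

```bash
python3 -m creep '[[0.6,0.4,0,-0.01,-0.005,0.01,0.7],[0.4,0.4,0.3,0,0,0,0.7],[0.1,0.1,0.4,0,0,0,0.7],[0,0,0,0,0,0,0.7]]'
python3 - <<'E'
from h import *
go(.4455,-.3045,z=.0905)
E
```

```text
time_s: 24.75
tool_pos: [0.4442, -0.3091, 0.0941]
tool_rot: [-179.8, -0.1, -89.7]
force: [-0.3, -0.2, -0.6]
grip_width: 0.0612
cm [-0.46 -0.13  0.36] rot [-0.003 -0.002  0.005] after-rot cm [-0.46 -0.13  0.36] t 24.75 F [-0.26 -0.17 -0.56] tip [ 0.4442 -0.3091  0.0244]
```

```bash
python3 -m creep '[[-0.3,-0.1,0.3,0,0,0,0.7],[0,0,0,0,0,0,0.7]]'; python3 -m creep '[[0,0,0,0,0,0,0.3],[0,0,0,0,0,0,0.3],[0,0,0,0,0,0,0.3]]' 20; python3 -m creep '[[0,0,-0.8,0,0,0,0.3],[0,0,-2,0,0,0,0.3],[0,0,-2.5,0,0,0,0.3],[0,0,-2,0,0,0,0.3],[0,0,0,0,0,0,0.3],[0,0,0,0,0,0,0.3]]' 20
python3 - <<'E'
from h import *
go(.525,.2685,z=.16)
E
```

```text
time_s: 24.95
tool_pos: [0.4451, -0.3062, 0.091]
tool_rot: [-179.8, -0.1, -89.8]
force: [-0.6, -0.3, -0.6]
grip_width: 0.0604
time_s: 25.25
tool_pos: [0.4453, -0.3052, 0.091]
tool_rot: [-179.8, -0.0, -89.8]
force: [0.6, 5.3, 4.1]
grip_width: 0.0444
time_s: 25.85
tool_pos: [0.442, -0.3035, 0.1635]
tool_rot: [179.8, 0.2, -89.7]
force: [-0.2, 0.1, -5.1]
grip_width: 0.044
cm [-57.16  -8.59   0.51] rot [0.004 0.003 0.005] after-rot cm [-57.2   -8.3    0.35] t 25.85 F [-0.2   0.09 -5.06] tip [ 0.442  -0.3035  0.0938]
```

```bash
python3 -m creep '[[-1.5,-0.3,0,0,0,0.005,0.3],[-2.5,-0.5,0,0,0,0,0.3],[-3.5,-0.6,-0.2,0,0,0,0.3],[-3.5,-0.6,-0.2,0,0,0,0.3],[-3.5,-0.6,0,0,0,0,0.3],[-3.5,-0.6,0,0,0,0,0.3],[-3.5,-0.6,0,0,0,0,0.3],[-3.5,-0.6,0,0,0,0,0.3],[-3.5,-0.6,0,0,0,0,0.3],[-3.5,-0.6,0,0,0,0,0.3],[-3.5,-0.6,0,0,0,0,0.3],[-3.5,-0.6,0,0,0,0,0.3],[-3.5,-0.6,0,0,0,0,0.3],[-3.5,-0.6,0,0,0,0,0.3],[-3,-0.3,0,0,0,0,0.3],[-2,0,0,0,0,0,0.3],[-1,0,0,0,0,0,0.3],[0,0,0,0,0,0,0.3],[0,0,0,0,0,0,0.3]]'
python3 - <<'E'
from h import *
go(.525,.2685,z=.16)
E
```

```text
time_s: 27.75
tool_pos: [0.5148, 0.2319, 0.1418]
tool_rot: [177.6, 0.3, -90.4]
force: [0.6, -0.3, -4.0]
grip_width: 0.0437
cm [-3.68 -0.92 -1.84] rot [ 0.042  0.006 -0.007] after-rot cm [-3.66 -1.02 -1.82] t 27.75 F [ 0.59 -0.34 -4.01] tip [0.5148 0.2319 0.0721]
```

Before lowering, I check where the tray and the placed dish P3 are, from a wrist view at this spot.

```bash
python3 -m creep '[[-1.5,-0.4,0,0.02,0.003,-0.007,0.3],[-1.5,-0.4,0,0.02,0,0,0.3],[-0.7,-0.2,0,0,0,0,0.3],[0,0,0,0,0,0,0.3],[0,0,0,0,0,0,0.3]]'
python3 - <<'E'
from h import *
from cell import env,optics
go(.525,.2685,z=.1)
c=optics.read_camera("scene"); np.savez("s2.npz",**c)
f=cv2.resize(c["frame"][130:310,370:610],(800,600),interpolation=cv2.INTER_CUBIC); cv2.imwrite("pics/s2.png",f)
E
```

```text
time_s: 28.25
tool_pos: [0.5271, 0.2656, 0.1408]
tool_rot: [-180.0, -0.1, -90.4]
force: [0.1, -0.7, -4.4]
grip_width: 0.0437
cm [-0.3   0.21  4.08] rot [-0.001 -0.001 -0.007] after-rot cm [-0.29  0.21  4.08] t 28.25 F [ 0.07 -0.74 -4.35] tip [0.5271 0.2656 0.0711]
```

View pics/s2.png

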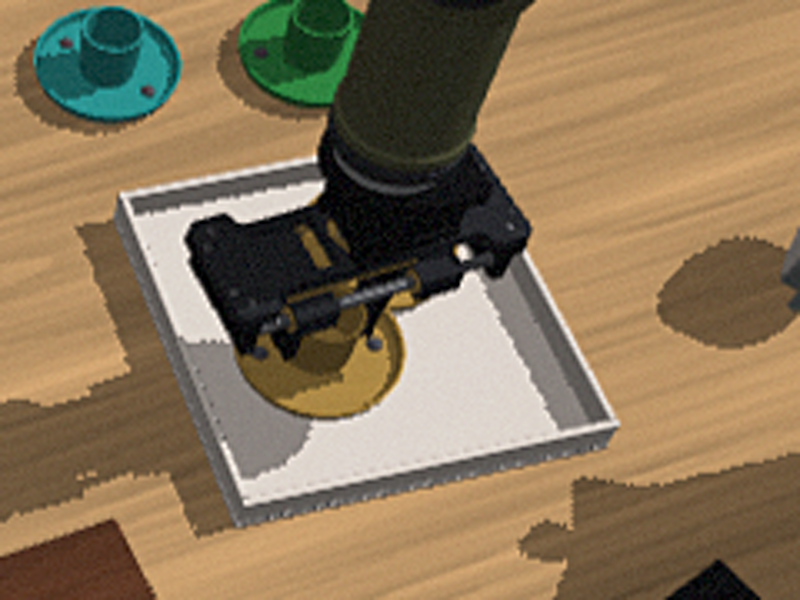

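The held dish hangs level over the near-left quarter of the tray (crop (325,350)). P3 is behind the gripper; the centre distance is 126 mm, so there is clearance. Lowering.

```bash
python3 -m creep '[[-0.15,0.1,1,0,0,-0.007,0.3],[0,0,1.2,0,0,0,0.3],[0,0,0.6,0,0,0,0.3],[0,0,0,0,0,0,0.3],[0,0,0,0,0,0,0.3]]'
python3 - <<'E'
from h import *
go(.525,.2685,z=.0985)
E
```

```text
time_s: 28.8
tool_pos: [0.5259, 0.2644, 0.1091]
tool_rot: [179.9, -0.2, -90.2]
force: [0.8, -0.2, -4.1]
grip_width: 0.044
cm [-0.41  0.09  1.06] rot [ 0.001 -0.003 -0.003] after-rot cm [-0.41  0.09  1.06] t 28.8 F [ 0.83 -0.19 -4.06] tip [0.5259 0.2644 0.0394]
```

```bash
python3 -m creep '[[-0.2,0,0.4,0,0,0,0.3],[0,0,0.3,0,0,0,0.3],[0,0,0,0,0,0,0.3],[0,0,0,0,0,0,0.3]]';python3 -m creep '[[0,0,0.2,0,0,0,0.3],[0,0,0.15,0,0,0,0.3]]'
```

```text
time_s: 29.2
tool_pos: [0.5263, 0.2668, 0.1019]
tool_rot: [180.0, -0.2, -90.2]
force: [-0.3, 0.1, -3.6]
grip_width: 0.0434
time_s: 29.4
tool_pos: [0.5266, 0.2671, 0.0988]
tool_rot: [-180.0, -0.1, -90.2]
force: [0.5, 0.3, -4.5]
grip_width: 0.0437
```

```bash
python3 -m creep '[[0,0,0.15,0,0,0,0.3],[0,0,0.15,0,0,0,0.3]]';python3 -m creep '[[0,0,0.05,0,0,0,0.3]]'
```

```text
time_s: 29.6
tool_pos: [0.5268, 0.2673, 0.0967]
tool_rot: [-179.9, -0.2, -90.2]
force: [-4.3, -2.8, 10.9]
grip_width: 0.0437
time_s: 29.7
tool_pos: [0.5268, 0.2673, 0.097]
tool_rot: [-179.9, -0.2, -90.2]
force: [-1.5, -1.4, 1.0]
grip_width: 0.0441
```

Seated. Release, rise clear, and check from above.

```bash
python3 -m creep '[[0,0,0,0,0,0,0.6],[0,0,0,0,0,0,0.7],[0,0,0,0,0,0,0.7],[0,0,-1,0,0,0,0.7],[0,0,-2,0,0,0,0.7],[0,0,-4,0,0,0,0.7],[0,0,-4,0,0,0,0.7],[2,3,-4,0,0,0,0.7],[3,3,-4,0,0,0,0.7],[4,3,-4,0,0,0,0.7],[3,0,-2,0,0,0,0.7],[0,0,0,0,0,0,0.7],[0,0,0,0,0,0,0.7]]'
python3 - <<'E'
from h import *
from cell import env,optics
o=env.get_obs(); c=wristpose(optics.read_camera("wrist"),o); np.savez("w4.npz",**c); cv2.imwrite("pics/w4.png",c["frame"])
c2=optics.read_camera("side"); np.savez("sd2.npz",**c2); cv2.imwrite("pics/sd2.png",c2["frame"])
c3=optics.read_camera("scene"); np.savez("s3.npz",**c3); cv2.imwrite("pics/s3.png",c3["frame"])
E
```

```text
time_s: 31.0
tool_pos: [0.4487, 0.1626, 0.3438]
tool_rot: [-179.2, 0.1, -89.9]
force: [1.0, 2.0, -0.6]
grip_width: 0.061
```

View pics/sd2.png

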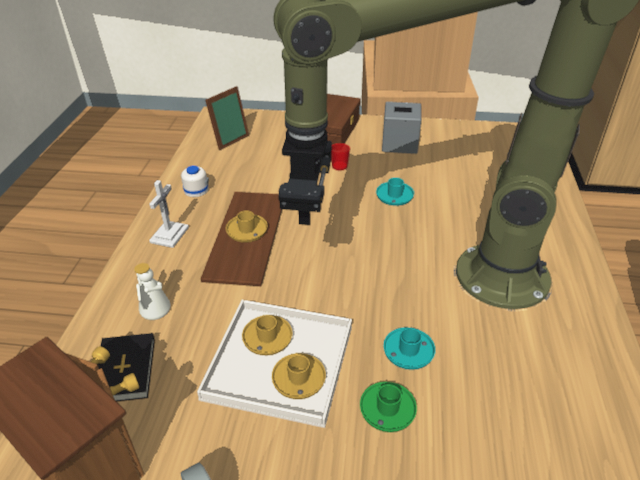

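The side view shows one dish wholly on the step at (247,228) and two flat in the tray at (268,334) and (298,375), clear of each other and of the walls. The other things look unmoved. Now a numeric check of level and height.

```bash
python3 - <<'E'
from h import *
for n in ("s3","sd2","w4"):
    c=dict(np.load(n+".npz")); W=cloud(c); hsv=cv2.cvtColor(c["frame"],cv2.COLOR_BGR2HSV)
    for X,z0 in (((.652,-.082),.014),((.4465,.365),.006),((.527,.267),.006)):
        d=np.hypot(W[...,0]-X[0],W[...,1]-X[1])
        m=(d<.035)&(W[...,2]>z0+.041)&(W[...,2]<z0+.06)
        if m.sum()<30: continue
        ct,rt=fitcircle(W[m][:,:2]); d=np.hypot(W[...,0]-ct[0],W[...,1]-ct[1])
        p=W[(d>.028)&(d<.046)&(W[...,2]>z0)&(W[...,2]<z0+.02)]
        s=np.linalg.lstsq(np.c_[p[:,:2]-ct,np.ones(len(p))],p[:,2],rcond=None)[0]
        e=np.array([.1037,.9946]);g=np.array([-e[1],e[0]]);q=ct-[.485,.318]
        print(n,ct.round(4),"floor z",s[2].round(4),"exp",z0+.008,"tilt deg",np.degrees(np.hypot(*s[:2])).round(2),"tray xy",(q@e).round(3),(q@g).round(3))
a=dict(np.load("side0.npz"))["frame"];b=dict(np.load("sd2.npz"))["frame"]
D=cv2.absdiff(a,b).max(2)
for nm,(x,y,w,h) in dict(angel=(135,262,38,58),cross=(150,178,40,70),pill=(180,163,30,32),votive=(332,142,20,28),book=(98,333,58,66)).items(): print(nm,D[y:y+h,x:x+w].mean().round(1))
E
```

```text
s3 [ 0.6556 -0.0843] floor z 0.0224 exp 0.022 tilt deg 0.42 tray xy -0.382 -0.211
s3 [0.4461 0.3618] floor z 0.0144 exp 0.014 tilt deg 0.11 tray xy 0.04 0.043
s3 [0.53   0.2644] floor z 0.0143 exp 0.014 tilt deg 0.36 tray xy -0.049 -0.05
sd2 [ 0.6521 -0.0791] floor z 0.0205 exp 0.022 tilt deg 1.43 tray xy -0.378 -0.207
sd2 [0.4427 0.3675] floor z 0.0124 exp 0.014 tilt deg 0.55 tray xy 0.045 0.047
sd2 [0.5267 0.2699] floor z 0.0125 exp 0.014 tilt deg 0.3 tray xy -0.044 -0.046
w4 [ 0.651 -0.081] floor z 0.0222 exp 0.022 tilt deg 0.42 tray xy -0.38 -0.206
w4 [0.442  0.3637] floor z 0.0144 exp 0.014 tilt deg 0.15 tray xy 0.041 0.047
w4 [0.526  0.2663] floor z 0.0144 exp 0.014 tilt deg 0.07 tray xy -0.047 -0.046
angel 7.7
cross 7.7
pill 7.6
votive 9.9
book 4.3
```

All checks are good. Handing in.

```bash
python3 -c "
from cell import order
print(order.sign_off())"
```

```text
the job is handed in; nothing more can be done
None
```

The three dishes are sorted and the job is handed in at about 31 s, under the 67 s limit; sign-off gave no verdict.

**Press tests, at the rim beyond a rivet:**

| Dish (at the start) | Felt | Placed |
|---|---|---|
| Middle | firm: 11 N at about 1.3 mm (given: under 1 mm), no soft travel | walnut step |
| Nearest the tray | sank about 4 mm at 1–2 N, then firm: rocks | mending tray |
| Nearest the votive cup | sank about 4 mm at about 2 N, then firm: rocks | mending tray |

**Last checks:**
- **Step dish:** about 2 mm from the step's middle across it and 5 mm along it.
- **Tray dishes:** at about ±45 mm from the tray's middle each way, clear of each other and of the walls.
- **Level and height:** plate floors are at the expected height within 0.5 mm in the wrist and scene views, with tilt under 0.5°.
- **Other things:** a before/after comparison of the side view shows no sign that the angel, crucifix, pill dispenser, votive cup or prayer book moved.

**Disagreements:**
- The cameras differ by up to about 6 mm in position.
- The side camera read heights about 1.5 mm low and a 1.4° tilt on the step dish; the other two views gave 0.4°. All are within the limits.
- I judged each dish from one rim point only. The press on the middle dish went to about 25 N on the first touch, because it came down faster than intended.

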